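# Close two medal cases and stack them

### The arm

A 7-joint arm with a two-finger parallel gripper is mounted at the origin on the work surface. World frame = base frame: x ahead of the robot, y to its left, z up, the work surface at z = 0. Lengths are in m, angles in rad, forces in N, time in s.
With the tool pointing down it reaches from about 0.425 to 0.925 m from the base axis. Payload 6.8 kg.
Tool frame: the origin (TCP) lies at the very end of the fingers, on their centre line; the grasp point (between the pads) lies 19 mm behind it; z points along the fingers, y is the line along which they close (so a half turn about z gives the same grasp; the last joint's range is limited). The gripper opens to 85 mm and grips with 20 to 120 N. Pads are 22 mm wide; open, the fingers measure 114 mm over their backs; the gripper's body (76 mm by 85 mm) begins 54 mm behind the grasp point. The pads swing forward as they close: fully open they stand 13 mm farther back than shut.
Start: joints at [1.215, 0.477, 0.022, 1.555, -0.011, 1.109, -0.083], TCP at [0.166, -0.654, 0.231] pointing down, gripper open.
Joint ranges: [-2.96, 2.96], [-0.34, 2.1], [-1.41, 1.46], [0.24, 2.44], [-1.37, 4.51], [0.17, 1.92], [-2.96, 2.96]. Speed limits (rad/s): [2.39, 2.39, 3.14, 3.14, 3.14, 3.14, 3.14].

### API

Orientations are given as a rotation vector (axis times angle).
In Python, from bench import get_obs, viewer, r gives the robot as it stands. The module is installed in compiled form; this text tells all that it offers.
- The arm moves only by the tool play_rows, never from a script. Its argument "commands" is a list that holds one entry, the list of rows, each a list of 5 numbers: the gripper's target within -1 to 1 (shut at 1, half-way at 0, fully open at -1), then the shift along the tool's x, y, z scaled (see below), then the turn about the tool's z scaled (see below). A call has 1 to 12 rows; each row is the pose to reach, as a shift and turn from the pose commanded when the call began, along the tool's axes at that moment; what a row does not reach only later rows make up. The controller multiplies each number of a shift by 0.2 m and each number of a turn by pi/2 rad. A row lasts 1/12 s, in which the tool goes at most 41.7 mm and 7.16 degrees, less where a joint would pass 70% of its speed; a pose out of reach is approached as far as the arm can. A call with a number of a shift or a turn outside -1 to 1 is refused whole. A call with a gripper value outside its range is refused whole. The fingers move at their own pace and stop on an object; "grip_force" is the grip in N (left out, the last holds). Time passes only in rows, so rows that repeat a pose let the fingers close. It gives the time, the measured TCP pose, the force, the opening and the grip force at its end, in the units of the state.
- get_obs(): the state, without advancing time (a new reading comes with each control period).
- viewer.grab_frame(name): name is "scene" or "top"; returns a dict with "pixels" (480x640x3 uint8, red, green, blue), "fovy" (degrees; the focal length in pixels is half the picture's height over the tangent of half this angle, whatever the lens; pixels are square), "cx", "cy" (the principal point, pixels), "world_to_cam" (4x4, takes a point from world to camera coordinates). Camera axes: x right, y up, looking along -z (the intrinsics and any distortion apply to the point x, -y, -z); pixel columns grow to the right and rows downward; lengths in m; the calibration is good to about 2 mm. A picture is of the moment at which its call begins. There is no depth.
- r.hand_in(): hands the job in; it is judged then, once.
Trained networks look in a picture, given as the dict that the camera call returned (one of the last four; its "shot" number tells which), for a name from the list of things; names that differ only in an ending like _2 or _b are one class to them, and where a whole thing is asked for, a point or a joint stands for the part that bears it (a point fixed in the world has none). Each returns a list of dicts, best first, with "score" (0 to 1); they miss things now and then, are a little off and sometimes report something else, mostly with a low value. They report only what shows in the picture. A call takes as long as a camera call.
- viewer.trace(picture, thing): "pixels" (480x640 bool, what is visible of it) and "rect" ([left, top, right, bottom] in pixels, round what is visible of it).
The state is a dict: "clock": time; "joints": joint angles; "qvel": joint speeds; "tau": joint torques, N m; "tcp_pos": TCP position; "orientation": TCP orientation; "contact_force": force on the tool from outside, world axes, zero at the start; "moment": the same for the moment, N m; "grip_width": finger opening in m; "gripper_force": force on a finger pad.
Only numpy, scipy, OpenCV 4.12 (cv2) and the standard library are available. Lean on these libraries where they do the work, as an engineer would, in place of code of your own. Each camera call takes 0.05 s, during which the arm holds its last target. There are 200 camera calls.

### The job

The blue and the red case are loaded: put the lid of its own colour fully home on each, medal inside. Stack the closed cases squarely on the green case, blue directly on green and red on top, edges flush and lengths in line. Leave the green case where it stands and do not disturb the other things on the table, the spare grey lid included.

Things in the scene. Friction and masses are not known exactly. Their poses are not given: they have to be found in the camera images.
- base_blue: open dark blue medal case, loaded, loose: body 120 (x) x 66 (y) mm up to a shoulder at 24 mm, then a white neck 107 x 53 up to 36 mm, pocket 50 x 47 with floor at 12. Origin: centre of the underside; x along its length, z up; same half a turn round. 0.2 kg. A lid slips over the neck with 2.5 mm play each side and rests on the shoulder; closed it is 48 mm high
- lid_blue: loose dark blue lid, open side down: 118 (x) x 64 (y) x 24 mm, 3 mm skirt, 4 mm top with brass trim, inside 112 x 58 x 20 mm. Origin: centre of the underside (skirt's lower edge); x along its length, z up; same half a turn round. 0.09 kg. On its case its origin lies 24 mm above the case's origin
- medal_blue: silver medal in a clear round capsule, 44 mm across, 8 mm thick, loose in the pocket of the dark blue case. Origin: centre of the underside, 12 mm above the case's origin
- base_red: open dark red medal case, loaded, loose: body 120 (x) x 66 (y) mm up to a shoulder at 24 mm, then a white neck 107 x 53 up to 36 mm, pocket 50 x 47 with floor at 12. Origin: centre of the underside; x along its length, z up; same half a turn round. 0.2 kg. A lid slips over the neck with 2.5 mm play each side and rests on the shoulder; closed it is 48 mm high
- lid_red: loose dark red lid, open side down: 118 (x) x 64 (y) x 24 mm, 3 mm skirt, 4 mm top with brass trim, inside 112 x 58 x 20 mm. Origin: centre of the underside (skirt's lower edge); x along its length, z up; same half a turn round. 0.09 kg. On its case its origin lies 24 mm above the case's origin
- medal_red: silver medal in a clear round capsule, 44 mm across, 8 mm thick, loose in the pocket of the dark red case. Origin: centre of the underside, 12 mm above the case's origin
- case_green: finished dark green case, closed, the foot of the column: 120 (x) x 66 (y) x 48 mm (its lid, the upper 24 mm, is 118 x 64), flat top. Stands free on the table, 0.45 kg. Origin: centre of the underside; x along its length, z up. Same seen half a turn round
- lid_grey: spare grey lid, same shape and size as the other lids, open side down; a bystander. Origin: centre of the underside, x along its length
- tower: tall pale white tower of empty capsules, 46 mm across, 102 mm high; a bystander. Origin: centre of the underside
- short_tower: short pale white tower of empty capsules, 40 mm across, 51 mm high, close beside the red case; a bystander. Origin: centre of the underside
- bottle: amber bottle with a black cap, 40 mm across, 115 mm high, close beside the green case; a bystander. Origin: centre of the underside
- jar: white jar with a blue cap, 56 mm across, 60 mm high, towards the back; a bystander. Origin: centre of the underside
- cup: blue cup, 64 mm across, 75 mm high; a bystander. Origin: centre of the underside
- brush: brush lying crosswise towards the back right of the table, about 180 mm long, under 30 mm high; a bystander. Origin: on the table under its middle, x along its length

How it is judged:
At the end, for the whole second after the job is handed in: Lids seated on the cases of their colour (height within 3 mm, centre 6 mm, 0.06 rad), medals inside; blue on green, red on blue (height within 4 mm, offset 9 mm along and across, lengths in line within 0.13 rad, tilt under 0.06 rad), at rest; green moved under 25 mm (z of lid_blue in the frame of base_blue between 0.021 and 0.027 m and horizontal distance between lid_blue and base_blue below 0.006 m and angle between the z axis of lid_blue and the z axis of base_blue, either way round below 0.06 rad and angle between each of lid_blue, lid_red's own z axis and vertical below 0.15 rad and x of medal_blue in the frame of base_blue between -0.012 and 0.012 m and y of medal_blue in the frame of base_blue between -0.012 and 0.012 m and z of medal_blue in the frame of base_blue between 0.006 and 0.018 m and linear speed of each of base_blue, lid_blue, base_red, lid_red below 0.02 m/s and z of lid_red in the frame of base_red between 0.021 and 0.027 m and horizontal distance between lid_red and base_red below 0.006 m and angle between the z axis of lid_red and the z axis of base_red, either way round below 0.06 rad and x of medal_red in the frame of base_red between -0.012 and 0.012 m and y of medal_red in the frame of base_red between -0.012 and 0.012 m and z of medal_red in the frame of base_red between 0.006 and 0.018 m and z of base_blue in the frame of case_green between 0.044 and 0.052 m and x of base_blue in the frame of case_green between -0.009 and 0.009 m and y of base_blue in the frame of case_green between -0.009 and 0.009 m and angle between the x axis of base_blue and the x axis of case_green, either way round below 0.13 rad and angle between each of base_blue, base_red's own z axis and vertical below 0.06 rad and z of base_red in the frame of base_blue between 0.044 and 0.052 m and x of base_red in the frame of base_blue between -0.009 and 0.009 m and y of base_red in the frame of base_blue between -0.009 and 0.009 m and angle between the x axis of base_red and the x axis of base_blue, either way round below 0.13 rad and distance of case_green from where it was at the start of the episode below 0.025 m); the robot touches nothing.
It fails at once if a bystander (grey lid, capsule towers, bottle, jar, cup, brush) is moved more than 25 mm (distance of any of lid_grey, tower, short_tower, bottle, jar, cup, brush from where it was at the start of the episode above 0.025 m).
It fails at once if a medal comes out of the pocket of its case (distance between medal_blue and base_blue above 0.04 m or distance between medal_red and base_red above 0.04 m).
It also fails if it takes over 72 s, if anything falls off the work surface, if the arm or the gripper's body presses on something with over 40 N, if the wrist force passes 120 N, or if a joint passes its speed limit or range.

## Working session

There is one attempt and no reset: what is moved stays moved. The work goes in short steps, Python scripts to look and compute and a tool call to move; the robot and the scene stay as the last step left them, time stands still between calls to the robot, and variables do not carry over. Pictures are saved under pics/ and viewed, at most 13 in all, crops included, and the job is handed in when it is done.

Besides the shell and the picture viewer there is one more tool, called in YAML: its name, and indented under it one key for each argument. play_rows: Moves the arm, as the interface text tells. Shifts and turns lie within -1 to 1; 1 stands for 0.2 m of shift or pi/2 rad of turn. Its arguments: {"type":"object","properties":{"commands":{"type":"array","items":{"type":"array","items":{"type":"array","items":{"type":"number","minimum":-1,"maximum":1}}}},"grip_force":{"type":"number"}},"required":["commands"]}

```bash
mkdir -p pics; cat > h.py <<'E'
import numpy as np, cv2
from bench import get_obs, viewer, r
def grab(n,save=None):
    p=viewer.grab_frame(n)
    if save: cv2.imwrite('pics/'+save,p['pixels'][:,:,::-1])
    return p
def K(p):
    f=240/np.tan(np.radians(p['fovy'])/2); return f
def ray(p,u,v):
    f=K(p); T=np.array(p['world_to_cam']); R=T[:3,:3]; c=-R.T@T[:3,3]
    d=R.T@np.array([(u-p['cx'])/f,-(v-p['cy'])/f,-1]); return c,d
def onz(p,u,v,z):
    c,d=ray(p,u,v); return c+d*(z-c[2])/d[2]
def proj(p,X):
    T=np.array(p['world_to_cam']); q=T[:3,:3]@np.asarray(X)+T[:3,3]; f=K(p)
    return np.array([p['cx']+f*q[0]/-q[2], p['cy']-f*q[1]/-q[2]])
E
python3 - <<'E'
from h import *
s=get_obs(); print({k:np.round(v,3) for k,v in s.items()})
for n in('top','scene'):
    p=grab(n,n+'0.png'); print(n,{k:v for k,v in p.items() if k!='pixels'})
    for t in 'base_blue lid_blue base_red lid_red case_green lid_grey tower short_tower bottle jar cup brush medal_blue medal_red'.split():
        for m in viewer.trace(p,t)[:2]:
            ys,xs=np.nonzero(m['pixels'])
            print(t,round(m['score'],2),np.round(m['rect']),len(xs), np.round(onz(p,xs.mean(),ys.mean(),.03),3) if len(xs) else '')
E
```

```text
{'clock': np.float64(0.0), 'joints': array([ 1.215,  0.478,  0.022,  1.556, -0.012,  1.109, -0.083]), 'qvel': array([ 0.002, -0.001,  0.001,  0.   ,  0.001, -0.   , -0.001]), 'tau': array([ 0.0000e+00, -5.9645e+01,  1.6080e+00, -2.8119e+01,  1.2000e-02,
        9.0000e-03, -0.0000e+00]), 'tcp_pos': array([ 0.165, -0.654,  0.23 ]), 'orientation': array([-3.116e+00, -3.880e-01,  1.000e-03]), 'contact_force': array([-0.446,  0.688,  0.053]), 'moment': array([-0.021, -0.011,  0.027]), 'gripper_force': np.float64(0.0), 'grip_width': np.float64(0.085)}
top {'fovy': 56.925206178748866, 'cx': 314.0641753576462, 'cy': 240.7286098236937, 'world_to_cam': array([[-3.09763968e-02, -9.99520015e-01, -4.50023363e-04,
        -3.65173855e-03],
       [ 9.72113115e-01, -3.02317279e-02,  2.32555658e-01,
        -5.48522290e-01],
       [-2.32457640e-01,  6.76626274e-03,  9.72582985e-01,
        -8.31396883e-01],
       [ 0.00000000e+00,  0.00000000e+00,  0.00000000e+00,
         1.00000000e+00]]), 'shot': 1}
base_blue 0.83 [343. 156. 406. 208.] 1530 [ 0.683 -0.156  0.03 ]
lid_blue 0.87 [ 69. 251. 137. 
[... 1557 characters left out ...]
. 214. 309. 255.] 1001 [ 0.464 -0.009  0.03 ]
tower 0.96 [374. 217. 395. 251.] 559 [0.68  0.134 0.03 ]
tower 0.63 [254. 353. 324. 418.] 1181 [ 0.699 -0.354  0.03 ]
short_tower 0.46 [300. 165. 314. 181.] 194 [0.369 0.188 0.03 ]
bottle 0.67 [208. 378. 231. 404.] 428 [ 0.593 -0.455  0.03 ]
jar 0.63 [418. 165. 439. 194.] 499 [0.684 0.384 0.03 ]
jar 0.61 [371. 268. 393. 293.] 489 [0.751 0.002 0.03 ]
cup 0.67 [420. 162. 440. 193.] 540 [0.682 0.386 0.03 ]
brush 0.71 [251. 355. 324. 416.] 1227 [ 0.698 -0.354  0.03 ]
medal_blue 0.48 [319. 308. 340. 321.] 220 [ 0.692 -0.159  0.03 ]
medal_blue 0.21 [375. 217. 395. 252.] 523 [0.68  0.134 0.03 ]
medal_red 0.67 [317. 157. 332. 161.] 84 [0.387 0.264 0.03 ]
```

View pics/top0.png

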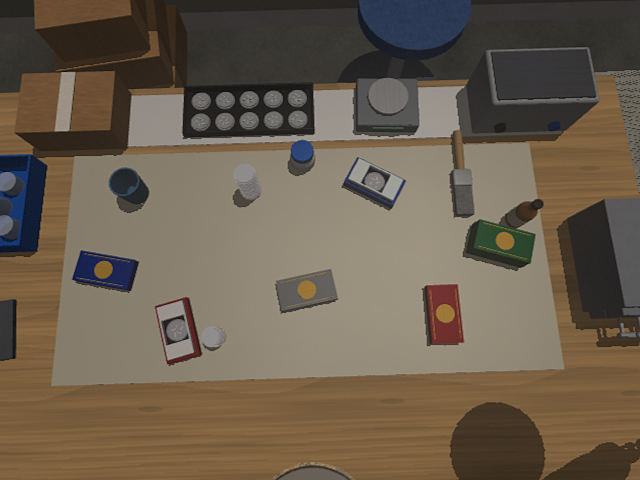

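View pics/scene0.png

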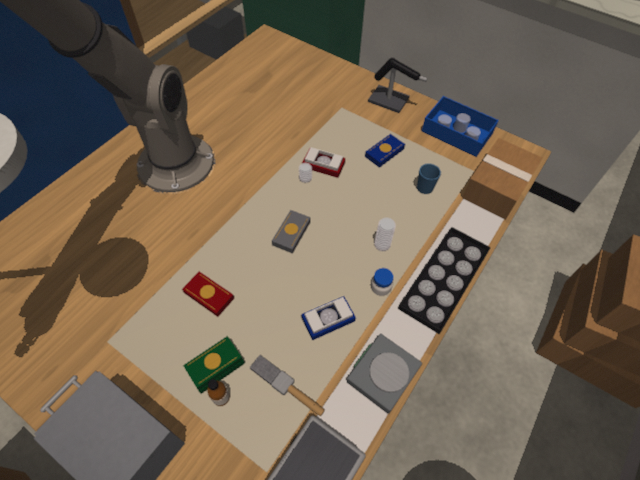

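Top view: blue lid at (105,271), blue base at (375,182), red base at (178,330) with the short tower at (213,337), red lid at (444,314), green at (502,243) with the bottle at (520,214), grey lid at (307,290). Scene view agrees. I'll fit poses by matching silhouettes in both cameras.

```bash
cat >> h.py <<'E'
from scipy.optimize import minimize
def box(l,w,z0,z1): return np.array([[sx*l/2,sy*w/2,z] for sx in(-1,1) for sy in(-1,1) for z in(z0,z1)])
def cyl(d,h): 
    a=np.linspace(0,2*np.pi,24,endpoint=False); return np.array([[d/2*np.cos(t),d/2*np.sin(t),z] for t in a for z in(0,h)])
LID=[box(.118,.064,0,.024)]; BASE=[box(.120,.066,0,.024),box(.107,.053,.024,.036)]
CASE=[box(.120,.066,0,.024),box(.118,.064,.024,.048)]
SH={'lid':LID,'base':BASE,'case':CASE,'tower':[cyl(.046,.102)],'short':[cyl(.04,.051)],'bottle':[cyl(.04,.08),cyl(.02,.115)]}
S=4
def sil(p,shape,q,rc):
    x0,y0,x1,y1=rc; im=np.zeros(((y1-y0)*S,(x1-x0)*S),np.uint8); c,s=np.cos(q[2]),np.sin(q[2])
    for pts in shape:
        P=np.array([proj(p,[q[0]+c*a-s*b,q[1]+s*a+c*b,z+q[3]]) for a,b,z in pts])
        P=((P+.5-[x0,y0])*S*16).astype(np.float32)
        hull=cv2.convexHull(P)[:,0]
        cv2.fillConvexPoly(im,np.round(hull-8).astype(np.int32),255,shift=4)
    return cv2.resize(im,(x1-x0,y1-y0),interpolation=cv2.INTER_AREA)/255.
def fit(obs,shape,q0,z=0.,sym=False):
    # obs: list of (picture, mask); returns x,y,yaw, mean IoU
    D=[]
    for p,m in obs:
        ys,xs=np.nonzero(m); rc=(xs.min()-12,ys.min()-12,xs.max()+13,ys.max()+13)
        D.append((p,m[max(rc[1],0):rc[3],max(rc[0],0):rc[2]].astype(float),(max(rc[0],0),max(rc[1],0),min(rc[2],640),min(rc[3],480))))
    def cost(q):
        t=0
        for p,m,rc in D:
            s=sil(p,shape,(q[0],q[1],q[2]/10,z),rc); t+=np.abs(s-m).sum()/m.sum()
        return t/len(D)
    best=None
    for a in ([0] if sym else np.arange(0,np.pi,np.pi/6)) if len(q0)<3 else [q0[2]]:
        x0=np.array([q0[0],q0[1],a*10])
        sx=np.array([x0]+[x0+d for d in np.diag([.012,.012,2.])])
        o=minimize(cost,x0,method='Nelder-Mead',options=dict(initial_simplex=sx,xatol=2e-4,fatol=1e-4,maxiter=150))
        if best is None or o.fun<best.fun: best=o
    return np.array([best.x[0],best.x[1],best.x[2]/10,best.fun])
def hue(p,rect,col):
    h=cv2.cvtColor(p['pixels'],cv2.COLOR_RGB2HSV).astype(int); H,Sa,V=h[...,0],h[...,1],h[...,2]
    return None
def best(p,t,near=None):
    L=viewer.trace(p,t); L=[m for m in L if m['pixels'].sum()>50]
    if near is not None: L=[m for m in L if np.hypot(*(onz(p,np.nonzero(m['pixels'])[1].mean(),np.nonzero(m['pixels'])[0].mean(),.03)[:2]-near))<.06]
    return L[0]['pixels'] if L else None
E
cat > m0.py <<'E'
from h import *
T=grab('top'); C=grab('scene')
G={'base_blue':(.685,-.16,'base'),'lid_blue':(.51,.41,'lid'),'base_red':(.381,.257,'base'),'lid_red':(.407,-.284,'lid'),'case_green':(.54,-.41,'case'),'lid_grey':(.455,-.005,'lid'),'short_tower':(.367,.187,'short'),'bottle':(.59,-.455,'bottle')}
for n,(x,y,k) in G.items():
    M=[(p,best(p,n,(x,y))) for p in(T,C)]
    M=[a for a in M if a[1] is not None]
    if not M: print(n,'none'); continue
    print(n,len(M),'both',np.round(fit(M,SH[k],(x,y),sym=k in('short','bottle')),4),end=' ')
    for a in M: print(np.round(fit([a],SH[k],(x,y),sym=k in('short','bottle')),4),end=' ')
    print()
E
python3 m0.py
```

```text
base_blue 2 both [ 0.6897 -0.1578  1.0688  0.2511] [ 0.6899 -0.159   1.0698  0.2112] [ 0.6897 -0.1555  1.0462  0.252 ] 
lid_blue 2 both [0.5111 0.4223 1.3655 0.0708] [0.5104 0.4204 1.3527 0.0377] [0.5113 0.4265 1.3769 0.0515] 
base_red 2 both [0.3828 0.2632 3.4063 0.3127] [0.3822 0.2621 0.2618 0.2254] [0.3849 0.2689 0.2299 0.3208] 
lid_red 2 both [ 0.3984 -0.2824  0.0006  0.0723] [ 0.3994 -0.2839  3.134   0.0292] [ 0.397  -0.2799  3.1503  0.0395] 
case_green 2 both [ 0.5405 -0.4134  1.2655  0.0581] [ 0.5411 -0.4142  1.262   0.022 ] [ 0.5388 -0.4119  1.2669  0.0638] 
lid_grey 2 both [ 4.5540e-01 -2.0000e-04  1.7474e+00  6.1900e-02] [ 0.4552 -0.0022 -1.3931  0.0335] [0.4555 0.0022 1.7703 0.044 ] 
short_tower 2 both [0.3665 0.19   0.0038 0.1515] [0.3652 0.1867 0.1387 0.163 ] [ 0.3675  0.192  -0.1173  0.0788] 
bottle 2 both [ 0.5981 -0.4574 -0.0052  0.1129] [ 0.5979 -0.4574 -0.0406  0.141 ] [ 0.5982 -0.4575  0.1142  0.0832]
```

```bash
cat >> h.py <<'E'
def fill(m):
    m=m.astype(np.uint8); c,_=cv2.findContours(m,cv2.RETR_EXTERNAL,cv2.CHAIN_APPROX_NONE); c=max(c,key=cv2.contourArea)
    o=np.zeros_like(m); cv2.drawContours(o,[c],-1,1,-1); return o>0
def maskb(p,t,near):
    m=best(p,t,near)
    if m is None: return None
    k=best(p,t.replace('base','medal'),near)
    if k is not None and t.startswith('base'): m=m|k
    return fill(m)
def yaw(o): return 2*np.arctan2(o[1],o[0])+0 if False else np.arctan2(*cv2.Rodrigues(np.array(o,float))[0][[1,0],0])
def plan(start,wps):
    # start, wps: x,y,z,yaw ; prints shift/turn numbers for one call per waypoint
    s=np.array(start,float)
    for w in wps:
        w=np.array(w,float); d=w-s; c,q=np.cos(s[3]),np.sin(s[3])
        tx=c*d[0]+q*d[1]; ty=q*d[0]-c*d[1]; tz=-d[2]; t=-((d[3]+np.pi)%(2*np.pi)-np.pi)
        n=np.array([tx/.2,ty/.2,tz/.2,t/(np.pi/2)]); rows=max(np.linalg.norm(d[:3])/.0417,abs(t)/np.radians(7.16))
        print(np.round(n,3).tolist(),'rows>=%.1f'%rows,'TOO FAR' if abs(n).max()>1 else ''); s=w
def now():
    o=get_obs(); return [*o['tcp_pos'],yaw(o['orientation'])]
E
python3 - <<'E'
from h import *
T=grab('top'); C=grab('scene')
for n,x,y in(('base_blue',.69,-.158),('base_red',.383,.263)):
    M=[(p,maskb(p,n,(x,y))) for p in(T,C)]
    for o in(M,M[:1],M[1:]): print(n,np.round(fit(o,BASE,(x,y)),4))
print(np.round(now(),4))
# red lid, grip 12 mm along +x
plan(now(),[(.28,-.50,.2,.1),(.4105,-.282,.12,0),(.4105,-.282,0.0,0),(.4105,-.282,0.16,0),(.47,-.10,.16,.05),(.48,.08,.16,.13),(.40,.26,.16,.262)])
E
```

```text
base_blue [ 0.6897 -0.1567  4.1907  0.0567]
base_blue [ 0.6897 -0.159   1.0519  0.0404]
base_blue [ 0.6894 -0.1551  4.1927  0.0309]
base_red [0.3825 0.2642 3.3924 0.156 ]
base_red [0.3824 0.2618 3.3828 0.0709]
base_red [0.3819 0.2693 0.2288 0.1682]
[ 0.1656 -0.6544  0.2313  0.2478]
[0.744, -0.608, 0.157, 0.094] rows>=4.7 
[0.758, -1.019, 0.4, 0.064] rows>=6.4 TOO FAR
[0.0, 0.0, 0.6, -0.0] rows>=2.9 
[0.0, 0.0, -0.8, -0.0] rows>=3.8 
[0.298, -0.91, -0.0, -0.032] rows>=4.6 
[0.095, -0.896, -0.0, -0.051] rows>=4.3 
[-0.28, -0.944, -0.0, -0.084] rows>=4.7
```

play_rows:
  commands:
    - [[-1, 0.744, -0.608, 0.157, 0.094], [-1, 0.744, -0.608, 0.157, 0.094], [-1, 0.744, -0.608, 0.157, 0.094], [-1, 0.744, -0.608, 0.157, 0.094], [-1, 0.744, -0.608, 0.157, 0.094], [-1, 0.744, -0.608, 0.157, 0.094], [-1, 0.744, -0.608, 0.157, 0.094]]
  grip_force: 40

```text
clock: 3.48
tcp_pos: [0.2816, -0.4985, 0.1999]
orientation: [-3.137, -0.163, -0.001]
contact_force: [-0.2, -1.5, 0.7]
grip_width: 0.0853
gripper_force: 0.0
```

play_rows:
  commands:
    - [[-1, 0.758, -1.0, 0.5, 0.064], [-1, 0.758, -1.0, 0.5, 0.064], [-1, 0.758, -1.0, 0.5, 0.064], [-1, 0.758, -1.0, 0.5, 0.064], [-1, 0.758, -1.0, 0.5, 0.064], [-1, 0.758, -1.0, 0.5, 0.064], [-1, 0.758, -1.0, 0.5, 0.064], [-1, 0.758, -1.0, 0.5, 0.064], [-1, 0.758, -1.0, 0.5, 0.064]]

```text
clock: 4.23
tcp_pos: [0.4111, -0.2864, 0.0998]
orientation: [3.141, 0.001, -0.001]
contact_force: [-1.0, -0.3, 0.5]
grip_width: 0.0852
gripper_force: 0.0
```

```bash
python3 - <<'E'
from h import *
n=now(); print(np.round(n,4))
p=grab('scene','s1.png'); T=grab('top','t1.png')
plan(n,[(.4105,-.282,0.0,0)])
a=cv2.imread('pics/s1.png')[200:380,120:300]; b=cv2.imread('pics/t1.png')[240:420,370:550]
cv2.imwrite('pics/v1.png',cv2.resize(np.hstack([a,b]),None,fx=2.2,fy=2.2))
for q in(p,T): print(np.round(proj(q,n[:3]),1))
E
```

```text
[ 4.111e-01 -2.864e-01  9.980e-02  4.000e-04]
[-0.003, -0.022, 0.499, 0.0] rows>=2.4 
[203.7 281.6]
[457.7 303. ]
```

View pics/v1.png

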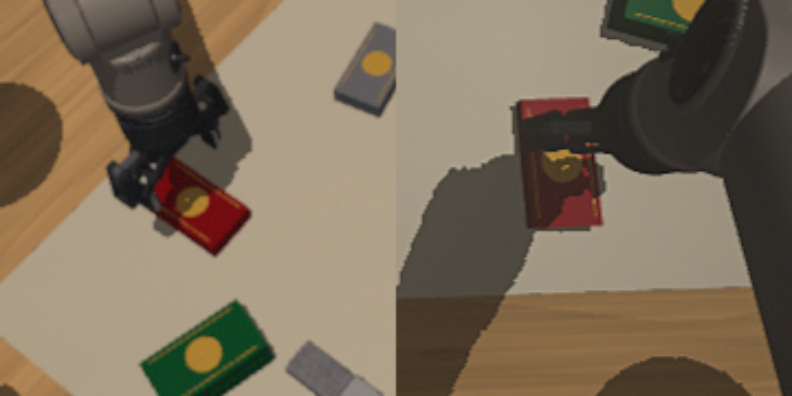

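The gripper stands over the red lid: fingers at about (150,190) in the left crop and (560,135) in the right, offset towards the lid's far end as planned. Descend and grip.

play_rows:
  commands:
    - [[-1, -0.003, -0.015, 0.5, 0], [-1, -0.003, -0.015, 0.5, 0], [-1, -0.003, -0.015, 0.5, 0], [-1, -0.003, -0.015, 0.5, 0], [0.4, -0.003, -0.015, 0.5, 0], [0.4, -0.003, -0.015, 0.5, 0], [0.4, -0.003, -0.015, 0.5, 0], [0.4, -0.003, -0.015, 0.5, 0], [0.4, -0.003, -0.015, 0.5, 0], [0.4, -0.003, -0.015, 0.5, 0], [0.4, -0.003, -0.015, 0.5, 0]]
  grip_force: 40

```text
clock: 5.25
tcp_pos: [0.4113, -0.2841, 0.0016]
orientation: [3.14, -0.002, 0.004]
contact_force: [-2.0, -2.2, 8.1]
grip_width: 0.0629
gripper_force: 45.3
```

```bash
python3 - <<'E'
from h import *
n=now(); o=get_obs(); print(np.round(n,4),o['grip_width'],o['gripper_force'],o['contact_force'])
T=grab('top');C=grab('scene')
M=[(p,best(p,'lid_red',(.4,-.28))) for p in(T,C)]
for m in M:
  if m[1] is not None: print(m[1].sum(),np.round(fit([m],LID,(.399,-.282,0.)),4))
E
```

```text
[ 0.4113 -0.2841  0.0016 -0.0012] 0.06290419078840982 45.293355882167816 [-1.96252531 -2.23091641  8.11315378]
1131 [ 0.3984 -0.2846  0.0061  0.8036]
665 [ 0.3994 -0.2799 -0.0722  0.8689]
```

Grip at y = -0.2841 confirms the top camera (-0.284); the scene camera is about 4 mm off in y. I'll trust the top one. I'll check the base fits with an overlay while lifting.

```bash
python3 - <<'E'
from h import *
T=grab('top'); out=[]
for n,x,y in(('base_red',.3823,.262),('base_blue',.6897,-.159)):
    m=maskb(T,n,(x,y)); q=fit([(T,m)],BASE,(x,y)); print(n,np.round(q,4))
    c,s=np.cos(q[2]),np.sin(q[2]); u,v=proj(T,[x,y,.03]).astype(int); k=8; R=24+16
    im=cv2.resize(T['pixels'][v-R:v+R,u-R:u+R,::-1],None,fx=k,fy=k,interpolation=cv2.INTER_CUBIC)
    for l,w,z,col in((.12,.066,.024,(0,255,0)),(.107,.053,.036,(255,255,0))):
        P=np.array([(proj(T,[q[0]+c*a*l/2-s*b*w/2,q[1]+s*a*l/2+c*b*w/2,z])+.5-[u-R,v-R])*k for a,b in((1,1),(1,-1),(-1,-1),(-1,1))])
        cv2.polylines(im,[P.astype(np.int32)],True,col,1)
    out.append(im)
cv2.imwrite('pics/v2.png',np.hstack(out))
plan(now(),[(.4113,-.2841,0.16,0),(.47,-.11,.16,.05),(.48,.07,.16,.13),(.40,.25,.16,.245)])
E
```

```text
base_red [0.3822 0.2621 3.399  0.0259]
base_blue [ 0.6896 -0.1584  1.0617  0.0253]
[0.0, -0.0, -0.792, -0.001] rows>=3.8 
[0.293, -0.871, -0.0, -0.032] rows>=4.4 
[0.095, -0.896, -0.0, -0.051] rows>=4.3 
[-0.28, -0.944, -0.0, -0.073] rows>=4.7
```

View pics/v2.png

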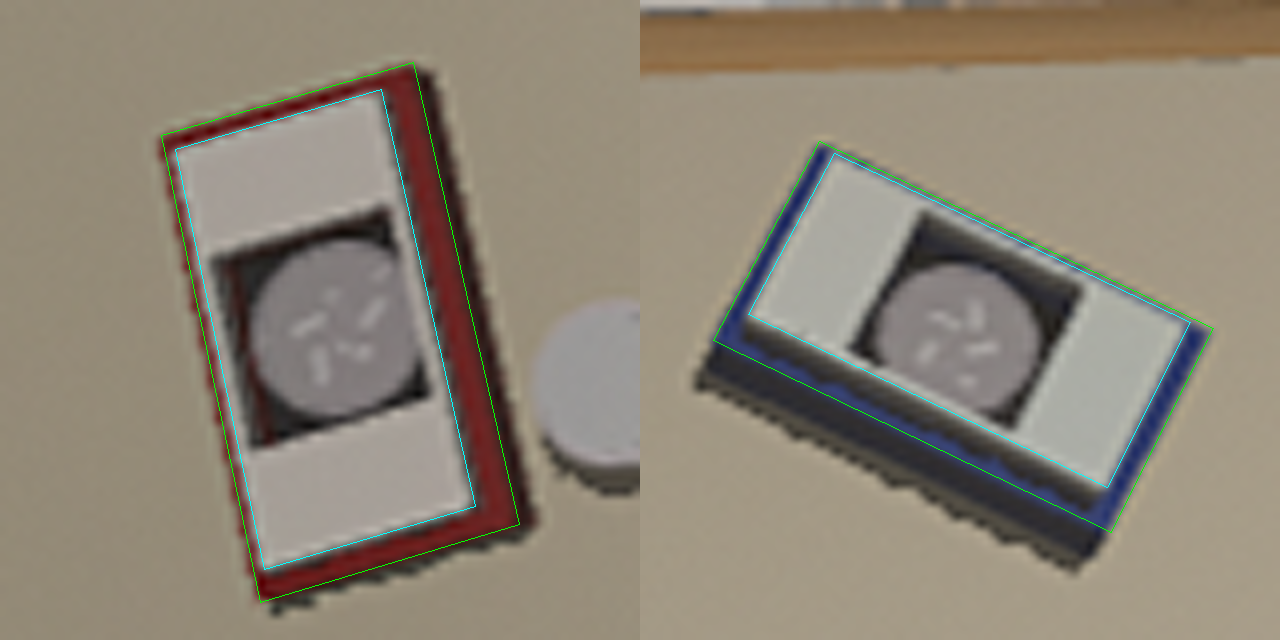

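Overlay: the fitted outlines follow both bases within about 1 px: red centred near (340,330), blue near (963,335) in the crop. Lift and carry the red lid round to its base.

play_rows:
  commands:
    - [[0.4, 0, 0, -0.792, 0], [0.4, 0, 0, -0.792, 0], [0.4, 0, 0, -0.792, 0], [0.4, 0, 0, -0.792, 0], [0.4, 0, 0, -0.792, 0]]

```text
clock: 6.12
tcp_pos: [0.4141, -0.2851, 0.1658]
orientation: [3.135, -0.001, 0.018]
contact_force: [1.1, 0.1, -1.3]
grip_width: 0.0631
gripper_force: 45.0
```

play_rows:
  commands:
    - [[0.4, 0.293, -0.871, 0, -0.032], [0.4, 0.293, -0.871, 0, -0.032], [0.4, 0.293, -0.871, 0, -0.032], [0.4, 0.293, -0.871, 0, -0.032], [0.4, 0.293, -0.871, 0, -0.032], [0.4, 0.293, -0.871, 0, -0.032]]

```text
clock: 6.62
tcp_pos: [0.4705, -0.1033, 0.1588]
orientation: [-3.139, -0.091, -0.003]
contact_force: [0.0, -0.5, -1.5]
grip_width: 0.0631
gripper_force: 45.0
```

play_rows:
  commands:
    - [[0.4, 0.095, -0.896, 0, -0.051], [0.4, 0.095, -0.896, 0, -0.051], [0.4, 0.095, -0.896, 0, -0.051], [0.4, 0.095, -0.896, 0, -0.051], [0.4, 0.095, -0.896, 0, -0.051], [0.4, 0.095, -0.896, 0, -0.051]]

```text
clock: 7.12
tcp_pos: [0.479, 0.0753, 0.1587]
orientation: [-3.133, -0.214, -0.002]
contact_force: [0.7, -0.6, -1.2]
grip_width: 0.0631
gripper_force: 45.0
```

play_rows:
  commands:
    - [[0.4, -0.3, -1.0, 0.2, -0.081], [0.4, -0.3, -1.0, 0.2, -0.081], [0.4, -0.3, -1.0, 0.2, -0.081], [0.4, -0.3, -1.0, 0.2, -0.081], [0.4, -0.3, -1.0, 0.2, -0.081], [0.4, -0.3, -1.0, 0.2, -0.081], [0.4, -0.3, -1.0, 0.2, -0.081], [0.4, -0.3, -1.0, 0.2, -0.081]]

```text
clock: 7.78
tcp_pos: [0.3942, 0.26, 0.1181]
orientation: [3.114, 0.401, -0.0]
contact_force: [0.4, -0.4, -0.3]
grip_width: 0.0633
gripper_force: 45.0
```

```bash
python3 - <<'E'
from h import *
n=now(); print(np.round(n,4))
plan(n,[(.3940,.2652,.05,.2574),(.3940,.2652,.027,.2574)])
T=grab('top')
m=best(T,'lid_red',(.40,.28)); 
if m is not None: print(m.sum(),np.round(fit([(T,m)],LID,(n[0]-.0117,n[1]-.003,.257),z=n[2]-.0016),4))
E
```

```text
[0.3942 0.26   0.1181 0.2562]
[0.006, -0.025, 0.341, -0.001] rows>=1.6 
[0.0, 0.0, 0.115, -0.0] rows>=0.6 
1642 [0.3815 0.2552 0.2464 0.699 ]
```

play_rows:
  commands:
    - [[0.4, 0.006, -0.02, 0.34, 0], [0.4, 0.006, -0.02, 0.34, 0], [0.4, 0.006, -0.02, 0.34, 0], [0.4, 0.006, -0.02, 0.34, 0], [0.4, 0.006, -0.02, 0.34, 0]]

```text
clock: 8.3
tcp_pos: [0.3948, 0.2654, 0.0514]
orientation: [-3.116, -0.4, -0.002]
contact_force: [-0.5, -0.7, -0.2]
grip_width: 0.063
gripper_force: 44.9
```

```bash
python3 - <<'E'
from h import *
n=now(); print(np.round(n,4))
plan(n,[(.3940,.2652,.050,.2574),(.3940,.2652,.026,.2574)])
T=grab('top'); u,v=proj(T,[.385,.262,.05]).astype(int)
a=T['pixels'][v-40:v+40,u-40:u+40,::-1]; C=grab('scene'); u,v=proj(C,[.385,.262,.05]).astype(int)
b=C['pixels'][v-40:v+40,u-40:u+40,::-1]
cv2.imwrite('pics/v3.png',cv2.resize(np.hstack([a,b]),None,fx=5,fy=5,interpolation=cv2.INTER_CUBIC))
E
```

```text
[0.3948 0.2654 0.0514 0.2554]
[-0.004, -0.0, 0.007, -0.001] rows>=0.0 
[0.0, 0.0, 0.12, -0.0] rows>=0.6
```

View pics/v3.png

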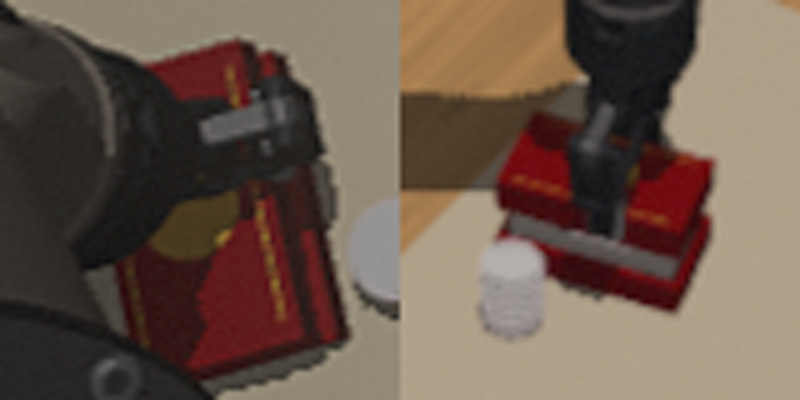

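The lid hangs aligned just above the neck; finger clear of the short tower (375,245 left; 512,285 right). Lower it.

play_rows:
  commands:
    - [[0.4, -0.003, 0, 0.03, 0.0], [0.4, -0.003, 0, 0.06, 0.0], [0.4, -0.003, 0, 0.09, 0.0], [0.4, -0.003, 0, 0.11, 0.0], [0.4, -0.003, 0, 0.125, 0.0], [0.4, -0.003, 0, 0.135, 0.0], [0.4, -0.003, 0, 0.135, 0.0]]

```text
clock: 8.98
tcp_pos: [0.3929, 0.2655, 0.0254]
orientation: [3.113, 0.402, 0.0]
contact_force: [-8.9, -6.9, 37.4]
grip_width: 0.0629
gripper_force: 49.6
```

play_rows:
  commands:
    - [[-0.9, 0, 0, -0.01, 0], [-0.9, 0, 0, -0.01, 0], [-0.9, 0, 0, -0.01, 0], [-0.9, 0, 0, -0.01, 0], [-0.9, 0, 0, -0.2, 0], [-0.9, 0, 0, -0.4, 0], [-0.9, 0, 0, -0.65, 0], [-0.9, 0, 0, -0.65, 0], [-0.9, 0, 0, -0.65, 0]]

```text
clock: 9.73
tcp_pos: [0.3951, 0.2672, 0.1562]
orientation: [-3.113, -0.402, -0.009]
contact_force: [0.6, -0.4, 0.2]
grip_width: 0.0809
gripper_force: 0.0
```

play_rows:
  commands:
    - [[-1, 0.765, -0.601, 0.3, -0.698], [-1, 0.765, -0.601, 0.3, -0.698], [-1, 0.765, -0.601, 0.3, -0.698], [-1, 0.765, -0.601, 0.3, -0.698], [-1, 0.765, -0.601, 0.3, -0.698], [-1, 0.765, -0.601, 0.3, -0.698], [-1, 0.765, -0.601, 0.3, -0.698], [-1, 0.765, -0.601, 0.3, -0.698], [-1, 0.765, -0.601, 0.3, -0.698], [-1, 0.765, -0.601, 0.3, -0.698], [-1, 0.765, -0.601, 0.3, -0.698], [-1, 0.765, -0.601, 0.3, -0.698]]

```text
clock: 10.73
tcp_pos: [0.5101, 0.4206, 0.0921]
orientation: [-2.452, -1.964, 0.002]
contact_force: [-0.6, -0.6, -0.1]
grip_width: 0.0854
gripper_force: 0.0
```

```bash
python3 - <<'E'
from h import *
n=now(); print(np.round(n,4))
plan(n,[(.5104,.4204,0.0,1.3527)])
T=grab('top')
m=best(T,'lid_red',(.382,.262)); print(None if m is None else np.round(fit([(T,m)],LID,(.382,.262,.257),z=.024),4))
u,v=proj(T,[.385,.262,.05]).astype(int)
a=T['pixels'][v-30:v+30,u-40:u+40,::-1]; C=grab('scene'); u,v=proj(C,[.385,.262,.05]).astype(int)
b=C['pixels'][v-30:v+30,u-40:u+40,::-1]
cv2.imwrite('pics/v4.png',cv2.resize(np.hstack([a,b]),None,fx=5,fy=5,interpolation=cv2.INTER_CUBIC))
E
```

```text
[0.5101 0.4206 0.0921 1.3508]
[-0.0, 0.002, 0.461, -0.001] rows>=2.2 
None
```

View pics/v4.png

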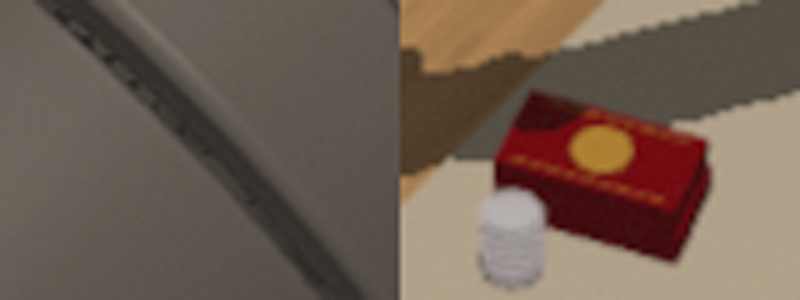

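The red case (600,175 in the right crop) is closed with the lid flush on it, and the short tower at (512,240) is undisturbed. The arm hides it from the top camera. Next, the blue lid.

play_rows:
  commands:
    - [[-1, 0, 0.002, 0.46, 0], [-1, 0, 0.002, 0.46, 0], [-1, 0, 0.002, 0.46, 0], [-1, 0, 0.002, 0.46, 0], [0.4, 0, 0.002, 0.46, 0], [0.4, 0, 0.002, 0.46, 0], [0.4, 0, 0.002, 0.46, 0], [0.4, 0, 0.002, 0.46, 0], [0.4, 0, 0.002, 0.46, 0], [0.4, 0, 0.002, 0.46, 0], [0.4, 0, 0.002, 0.46, 0]]

```text
clock: 11.8
tcp_pos: [0.5122, 0.4225, 0.0041]
orientation: [-2.449, -1.967, -0.007]
contact_force: [-0.1, 0.0, 7.6]
grip_width: 0.0627
gripper_force: 45.9
```

```bash
python3 - <<'E'
from h import *
n=np.array(now()); print(np.round(n,4))
L=np.array([.5104,.4204]); d=n[:2]-L; c,s=np.cos(n[3]),np.sin(n[3]); al=c*d[0]+s*d[1]; print('along',al,'across',-s*d[0]+c*d[1])
b=np.array([.6896,-.1584]); y=1.0617; t=b+al*np.array([np.cos(y),np.sin(y)]); print('target',t)
plan(n,[(*n[:2],.17,n[3]),(.54,.24,.17,1.25),(.59,.06,.17,1.15),(*t,.15,y),(*t,.05,y)])
E
```

```text
[0.5122 0.4225 0.0041 1.3534]
along 0.0024334401744009805 across -0.0012786306714678809
target [ 0.69078603 -0.15627516]
[0.0, 0.0, -0.829, -0.0] rows>=4.0 
[-0.861, 0.333, -0.0, 0.066] rows>=4.4 
[-0.775, 0.521, -0.0, 0.064] rows>=4.5 
[-0.781, 0.902, 0.1, 0.056] rows>=5.7 
[0.0, 0.0, 0.5, -0.0] rows>=2.4
```

play_rows:
  commands:
    - [[0.4, 0, 0, -0.829, 0], [0.4, 0, 0, -0.829, 0], [0.4, 0, 0, -0.829, 0], [0.4, 0, 0, -0.829, 0], [0.4, 0, 0, -0.829, 0], [0.4, 0, 0, -0.829, 0]]

```text
clock: 12.3
tcp_pos: [0.5122, 0.4225, 0.1714]
orientation: [2.449, 1.967, 0.011]
contact_force: [-0.2, -0.4, -1.3]
grip_width: 0.063
gripper_force: 45.2
```

play_rows:
  commands:
    - [[0.4, -0.861, 0.333, 0, 0.066], [0.4, -0.861, 0.333, 0, 0.066], [0.4, -0.861, 0.333, 0, 0.066], [0.4, -0.861, 0.333, 0, 0.066], [0.4, -0.861, 0.333, 0, 0.066], [0.4, -0.861, 0.333, 0, 0.066]]

```text
clock: 12.8
tcp_pos: [0.5399, 0.2305, 0.1653]
orientation: [2.553, 1.825, -0.008]
contact_force: [0.1, -0.1, -0.7]
grip_width: 0.0631
gripper_force: 45.2
```

play_rows:
  commands:
    - [[0.4, -0.775, 0.521, 0, 0.064], [0.4, -0.775, 0.521, 0, 0.064], [0.4, -0.775, 0.521, 0, 0.064], [0.4, -0.775, 0.521, 0, 0.064], [0.4, -0.775, 0.521, 0, 0.064], [0.4, -0.775, 0.521, 0, 0.064]]

```text
clock: 13.3
tcp_pos: [0.5896, 0.0512, 0.1656]
orientation: [2.643, 1.695, -0.005]
contact_force: [0.3, -0.3, -0.4]
grip_width: 0.0629
gripper_force: 45.2
```

play_rows:
  commands:
    - [[0.4, -0.781, 0.902, 0.1, 0.056], [0.4, -0.781, 0.902, 0.1, 0.056], [0.4, -0.781, 0.902, 0.1, 0.056], [0.4, -0.781, 0.902, 0.1, 0.056], [0.4, -0.781, 0.902, 0.1, 0.056], [0.4, -0.781, 0.902, 0.1, 0.056], [0.4, -0.781, 0.902, 0.1, 0.056], [0.4, -0.781, 0.902, 0.1, 0.056]]

```text
clock: 13.97
tcp_pos: [0.6892, -0.1593, 0.1452]
orientation: [-2.711, -1.585, 0.003]
contact_force: [-1.1, 0.8, -0.9]
grip_width: 0.0632
gripper_force: 45.2
```

```bash
python3 - <<'E'
from h import *
n=np.array(now()); print(np.round(n,4))
plan(n,[(.6908,-.1563,.055,1.0617)])
E
```

```text
[ 0.6892 -0.1593  0.1452  1.0583]
[0.017, -0.0, 0.451, -0.002] rows>=2.2
```

play_rows:
  commands:
    - [[0.4, 0.017, 0, 0.445, -0.001], [0.4, 0.017, 0, 0.445, -0.001], [0.4, 0.017, 0, 0.445, -0.001], [0.4, 0.017, 0, 0.445, -0.001], [0.4, 0.017, 0, 0.445, -0.001], [0.4, 0.017, 0, 0.445, -0.001]]

```text
clock: 14.47
tcp_pos: [0.6931, -0.1541, 0.061]
orientation: [2.706, 1.592, 0.005]
contact_force: [-0.1, -0.7, -0.7]
grip_width: 0.0629
gripper_force: 45.1
```

```bash
python3 - <<'E'
from h import *
n=np.array(now()); print(np.round(n,4))
plan(n,[(.6908,-.1563,.028,1.0617)])
T=grab('top'); C=grab('scene'); o=[]
for p in(T,C):
    u,v=proj(p,[.69,-.158,.05]).astype(int); o.append(p['pixels'][v-40:v+40,u-40:u+40,::-1])
o=[cv2.resize(a,None,fx=5,fy=5,interpolation=cv2.INTER_CUBIC) for a in o]
cv2.imwrite('pics/v5.png',np.hstack(o))
E
```

```text
[ 0.6931 -0.1541  0.061   1.0639]
[-0.015, -0.005, 0.165, 0.001] rows>=0.8
```

View pics/v5.png

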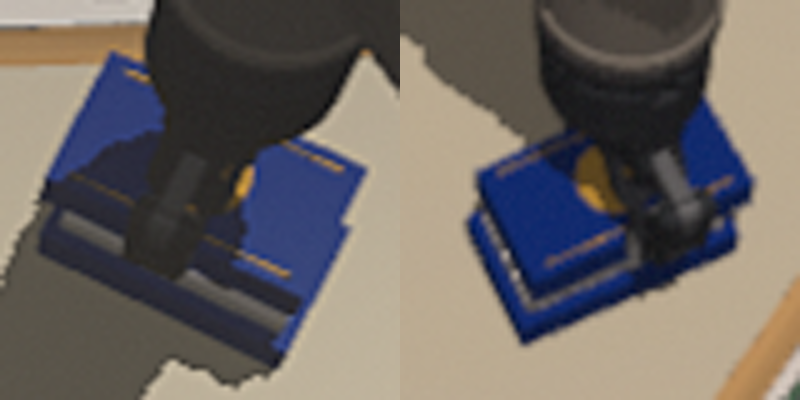

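The blue lid hangs aligned above its case (200,205 left; 610,225 right). Correct 3 mm and come down in two stages.

play_rows:
  commands:
    - [[0.4, -0.015, -0.005, 0.06, 0.001], [0.4, -0.015, -0.005, 0.06, 0.001], [0.4, -0.015, -0.005, 0.06, 0.001], [0.4, -0.015, -0.005, 0.06, 0.001]]

```text
clock: 14.9
tcp_pos: [0.6887, -0.1574, 0.046]
orientation: [-2.71, -1.589, 0.0]
contact_force: [1.3, 0.2, -0.7]
grip_width: 0.0632
gripper_force: 45.2
```

```bash
cat >> h.py <<'E'
def avg(k=5):
    A=[]
    for _ in range(k): viewer.grab_frame('top'); A.append(now())
    A=np.array(A); print('avg',np.round(A.mean(0),4),'sd',np.round(A.std(0),4)); return A.mean(0)
E
python3 - <<'E'
from h import *
n=avg(6); plan(n,[(.6908,-.1563,.028,1.0617)])
E
```

```text
avg [ 0.689  -0.1571  0.0463  1.0614] sd [0.0001 0.0001 0.0001 0.0001]
[0.008, 0.006, 0.091, -0.0] rows>=0.4
```

play_rows:
  commands:
    - [[0.4, 0.008, 0.006, 0.02, 0], [0.4, 0.008, 0.006, 0.04, 0], [0.4, 0.008, 0.006, 0.06, 0], [0.4, 0.008, 0.006, 0.08, 0], [0.4, 0.008, 0.006, 0.095, 0], [0.4, 0.008, 0.006, 0.105, 0], [0.4, 0.008, 0.006, 0.105, 0]]

```text
clock: 15.78
tcp_pos: [0.6905, -0.1563, 0.0281]
orientation: [2.709, 1.59, -0.002]
contact_force: [-11.4, 1.3, 23.0]
grip_width: 0.0627
gripper_force: 47.9
```

```bash
python3 - <<'E'
from h import *
n=avg(2); print(np.round(get_obs()['contact_force'],1))
E
```

```text
avg [ 0.6905 -0.1563  0.0281  1.0613] sd [0. 0. 0. 0.]
[-11.    1.1  22.1]
```

play_rows:
  commands:
    - [[-1, 0, 0, -0.01, 0], [-1, 0, 0, -0.01, 0], [-1, 0, 0, -0.01, 0], [-1, 0, 0, -0.01, 0], [-1, 0.088, 0, -0.01, 0], [-1, 0.088, 0, 0.06, 0], [-1, 0.088, 0, 0.12, 0], [-1, 0.088, 0, 0.12, 0], [-1, 0.088, 0, 0.12, 0], [-1, 0.088, 0, 0.12, 0]]

```text
clock: 16.72
tcp_pos: [0.6986, -0.1418, 0.0004]
orientation: [-2.71, -1.589, 0.002]
contact_force: [-0.8, 0.5, 0.6]
grip_width: 0.0858
gripper_force: 0.0
```

play_rows:
  commands:
    - [[0.4, 0, 0, 0, 0], [0.4, 0, 0, 0, 0], [0.4, 0, 0, 0, 0], [0.4, 0, 0, 0, 0], [0.4, 0, 0, 0, 0], [0.4, 0, 0, 0, 0], [0.4, 0, 0, 0, 0], [0.4, 0, 0, 0, 0]]
  grip_force: 80

```text
clock: 17.38
tcp_pos: [0.7, -0.1413, 0.0022]
orientation: [2.709, 1.589, 0.001]
contact_force: [-0.7, -1.0, 6.2]
grip_width: 0.0642
gripper_force: 91.4
```

```bash
python3 - <<'E'
from h import *
n=avg(2); print(np.round(get_obs()['contact_force'],1))
T=grab('top'); C=grab('scene'); o=[]
for p in(T,C):
    u,v=proj(p,[.69,-.158,.05]).astype(int); o.append(p['pixels'][v-40:v+40,u-40:u+40,::-1])
o=[cv2.resize(a,None,fx=5,fy=5,interpolation=cv2.INTER_CUBIC) for a in o]
cv2.imwrite('pics/v6.png',np.hstack(o))
E
```

```text
avg [ 0.7    -0.1413  0.0022  1.0611] sd [0. 0. 0. 0.]
[ 0.  -0.7  5.1]
```

View pics/v6.png

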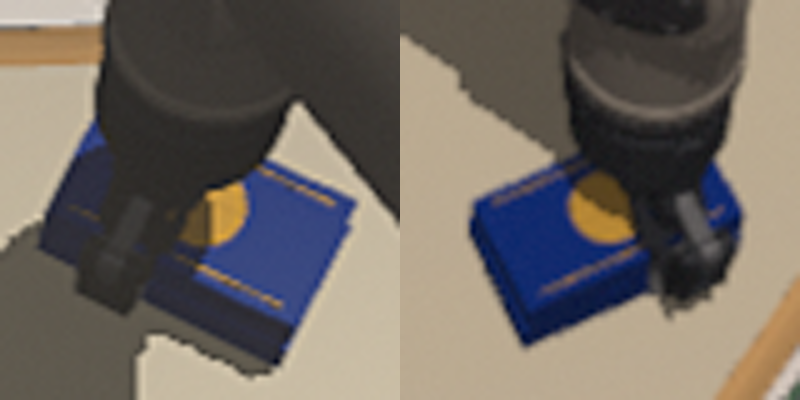

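The blue case is closed and flush in both crops. Lift it to the green case.

```bash
python3 - <<'E'
from h import *
n=now(); plan(n,[(*n[:2],.18,n[3]),(.62,-.27,.18,1.16),(.5472,-.3951,.15,1.263)])
E
```

```text
[0.0, 0.0, -0.889, -0.0] rows>=4.3 
[-0.757, -0.035, -0.0, -0.063] rows>=3.6 
[-0.719, -0.084, 0.15, -0.066] rows>=3.5
```

play_rows:
  commands:
    - [[0.4, 0, 0, -0.1, 0], [0.4, 0, 0, -0.25, 0], [0.4, 0, 0, -0.45, 0], [0.4, 0, 0, -0.65, 0], [0.4, 0, 0, -0.8, 0], [0.4, 0, 0, -0.889, 0], [0.4, 0, 0, -0.889, 0]]

```text
clock: 18.17
tcp_pos: [0.7016, -0.1409, 0.1837]
orientation: [2.706, 1.588, 0.009]
contact_force: [1.2, -0.6, -3.9]
grip_width: 0.0643
gripper_force: 90.5
```

play_rows:
  commands:
    - [[0.4, -0.1, -0.005, 0, -0.01], [0.4, -0.25, -0.01, 0, -0.02], [0.4, -0.42, -0.02, 0, -0.035], [0.4, -0.58, -0.03, 0, -0.05], [0.4, -0.7, -0.035, 0, -0.063], [0.4, -0.757, -0.035, 0, -0.063], [0.4, -0.757, -0.035, 0, -0.063]]

```text
clock: 18.75
tcp_pos: [0.6159, -0.274, 0.1762]
orientation: [-2.631, -1.713, 0.007]
contact_force: [-0.3, 0.4, -4.0]
grip_width: 0.0638
gripper_force: 90.5
```

play_rows:
  commands:
    - [[0.4, -0.1, -0.01, 0, -0.01], [0.4, -0.25, -0.03, 0, -0.02], [0.4, -0.42, -0.05, 0.05, -0.04], [0.4, -0.57, -0.07, 0.1, -0.055], [0.4, -0.67, -0.08, 0.14, -0.066], [0.4, -0.719, -0.084, 0.15, -0.066], [0.4, -0.719, -0.084, 0.15, -0.066], [0.4, -0.719, -0.084, 0.15, -0.066]]

```text
clock: 19.42
tcp_pos: [0.5479, -0.3926, 0.1486]
orientation: [-2.533, -1.856, -0.003]
contact_force: [-0.0, 0.7, -4.3]
grip_width: 0.0639
gripper_force: 90.3
```

```bash
python3 - <<'E'
from h import *
n=avg(4); plan(n,[(.5472,-.3951,.07,1.263)])
C=grab('scene'); T=grab('top')
for p,nm in((T,'top'),(C,'scene')):
    m=best(p,'case_green',(.54,-.41)); print(nm, None if m is None else (m.sum(),np.round(fit([(p,m)],CASE,(.5405,-.413,1.263)),4)))
E
```

```text
avg [ 0.5488 -0.3919  0.1495  1.2674] sd [0.0002 0.0003 0.0002 0.0004]
[-0.018, -0.003, 0.398, 0.003] rows>=1.9 
top (np.int64(1697), array([ 0.54  , -0.4133,  1.2768,  0.4158]))
scene (np.int64(1116), array([ 0.5432, -0.4116,  1.2399,  0.6495]))
```

play_rows:
  commands:
    - [[0.4, -0.018, -0.003, 0.1, 0.003], [0.4, -0.018, -0.003, 0.2, 0.003], [0.4, -0.018, -0.003, 0.3, 0.003], [0.4, -0.018, -0.003, 0.38, 0.003], [0.4, -0.018, -0.003, 0.4, 0.003], [0.4, -0.018, -0.003, 0.4, 0.003], [0.4, -0.018, -0.003, 0.4, 0.003]]

```text
clock: 20.4
tcp_pos: [0.5455, -0.3982, 0.0697]
orientation: [2.538, 1.85, 0.001]
contact_force: [0.6, 0.2, -4.1]
grip_width: 0.0639
gripper_force: 90.3
```

```bash
python3 - <<'E'
from h import *
n=avg(3); plan(n,[(.5472,-.3951,.0502,1.263)])
C=grab('scene'); T=grab('top'); o=[]
for p in(T,C):
    u,v=proj(p,[.545,-.41,.06]).astype(int); o.append(p['pixels'][v-40:v+40,u-40:u+40,::-1])
o=[cv2.resize(a,None,fx=5,fy=5,interpolation=cv2.INTER_CUBIC) for a in o]
cv2.imwrite('pics/v7.png',np.hstack(o))
E
```

```text
avg [ 0.546  -0.3985  0.0704  1.2594] sd [0.     0.     0.0001 0.    ]
[0.018, 0.001, 0.101, -0.002] rows>=0.5
```

View pics/v7.png

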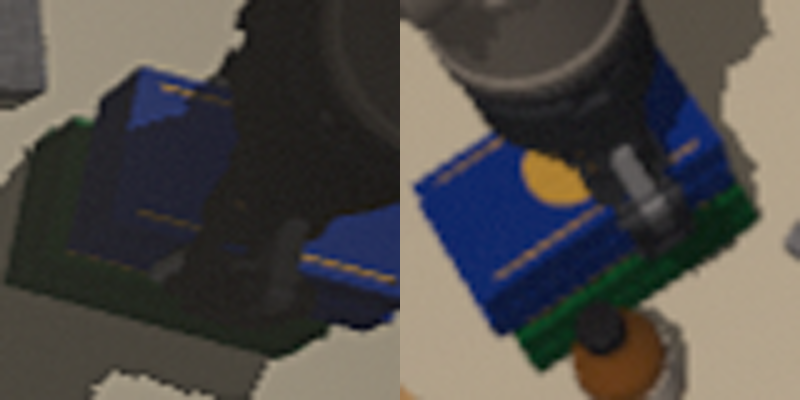

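The blue case hovers squarely over green; the fingers are clear of the bottle (620,350 in the right crop). Lower, then release.

play_rows:
  commands:
    - [[0.4, 0.016, 0.001, 0.03, -0.002], [0.4, 0.016, 0.001, 0.055, -0.002], [0.4, 0.016, 0.001, 0.08, -0.002], [0.4, 0.016, 0.001, 0.095, -0.002], [0.4, 0.016, 0.001, 0.105, -0.002], [0.4, 0.016, 0.001, 0.105, -0.002], [0.4, 0.016, 0.001, 0.105, -0.002]]

```text
clock: 21.23
tcp_pos: [0.5458, -0.3946, 0.0501]
orientation: [-2.535, -1.854, 0.002]
contact_force: [-7.7, 4.4, 16.7]
grip_width: 0.0643
gripper_force: 92.8
```

```bash
python3 - <<'E'
from h import *
n=avg(3); print(np.round(get_obs()['contact_force'],1))
E
```

```text
avg [ 0.5458 -0.3947  0.0501  1.2627] sd [0. 0. 0. 0.]
[-8.8  5.1 17. ]
```

play_rows:
  commands:
    - [[-1, 0, 0, -0.005, 0], [-1, 0, 0, -0.005, 0], [-1, 0, 0, -0.005, 0], [-1, 0, 0, -0.005, 0], [-1, 0, 0, -0.005, 0], [-1, 0, 0, -0.1, 0], [-1, 0, 0, -0.3, 0], [-1, 0, 0, -0.5, 0], [-1, 0, 0, -0.7, 0], [-1, 0, 0, -0.8, 0], [-1, 0, 0, -0.8, 0]]

```text
clock: 22.3
tcp_pos: [0.5492, -0.3964, 0.2144]
orientation: [2.529, 1.848, 0.006]
contact_force: [1.0, -0.2, 0.1]
grip_width: 0.0853
gripper_force: 0.0
```

```bash
python3 - <<'E'
from h import *
n=now(); print(np.round(n,4)); plan(n,[(.52,-.23,.2,1.0),(.51,-.05,.2,.75),(.48,.13,.2,.5)])
E
```

```text
[ 0.5492 -0.3964  0.2144  1.2623]
[0.748, -0.392, 0.072, 0.167] rows>=4.1 
[0.73, -0.528, -0.0, 0.159] rows>=4.3 
[0.504, -0.761, -0.0, 0.159] rows>=4.4
```

play_rows:
  commands:
    - [[-1, 0.748, -0.392, 0.07, 0.167], [-1, 0.748, -0.392, 0.07, 0.167], [-1, 0.748, -0.392, 0.07, 0.167], [-1, 0.748, -0.392, 0.07, 0.167], [-1, 0.748, -0.392, 0.07, 0.167], [-1, 0.748, -0.392, 0.07, 0.167]]

```text
clock: 22.8
tcp_pos: [0.5164, -0.2254, 0.1934]
orientation: [-2.751, -1.514, 0.001]
contact_force: [0.1, -1.1, -0.4]
grip_width: 0.0857
gripper_force: 0.0
```

play_rows:
  commands:
    - [[-1, 0.73, -0.528, 0, 0.159], [-1, 0.73, -0.528, 0, 0.159], [-1, 0.73, -0.528, 0, 0.159], [-1, 0.73, -0.528, 0, 0.159], [-1, 0.73, -0.528, 0, 0.159], [-1, 0.73, -0.528, 0, 0.159], [-1, 0.73, -0.528, 0, 0.159]]

```text
clock: 23.38
tcp_pos: [0.5073, -0.0495, 0.1937]
orientation: [2.922, 1.152, -0.0]
contact_force: [0.6, -0.3, -0.3]
grip_width: 0.0855
gripper_force: 0.0
```

```bash
python3 - <<'E'
from h import *
T=grab('top','t8.png'); C=grab('scene')
def f(p,n,sh,x,y,a,z):
    m=best(p,n,None)
    print(n,None if m is None else (int(m.sum()),np.round(fit([(p,fill(m))],sh,(x,y,a),z=z),4)))
for p in(T,C):
    f(p,'lid_red',LID,.382,.262,.257,.024)
    f(p,'lid_blue',LID,.541,-.414,1.263,.072); f(p,'base_blue',LID,.541,-.414,1.263,.072)
    f(p,'case_green',CASE,.541,-.414,1.263,0)
n=now(); print(np.round(n,4)); plan(n,[(.48,.11,.2,.5)])
cv2.imwrite('pics/v8.png',np.hstack([cv2.resize(T['pixels'][200:320,440:580,::-1],None,fx=2.8,fy=2.8),cv2.resize(C['pixels'][290:410,150:290,::-1],None,fx=2.8,fy=2.8)]))
E
```

```text
lid_red (2105, array([0.3813, 0.2615, 0.2486, 0.0532]))
lid_blue (2222, array([ 0.542 , -0.4121,  1.2574,  0.0384]))
base_blue (336, array([ 0.531 , -0.3977,  1.3375,  5.7731]))
case_green (611, array([ 0.5372, -0.405 ,  1.2607,  2.8809]))
lid_red (728, array([0.3837, 0.2666, 0.2705, 0.164 ]))
lid_blue (1639, array([ 0.541 , -0.4099,  1.274 ,  0.0598]))
base_blue (171, array([ 0.555, -0.264,  2.763,  1.   ]))
case_green (267, array([ 0.4961, -0.5308,  0.439 ,  1.    ]))
[ 0.5068 -0.0493  0.1939  0.7497]
[0.445, -0.674, -0.031, 0.159] rows>=3.9
```

View pics/v8.png

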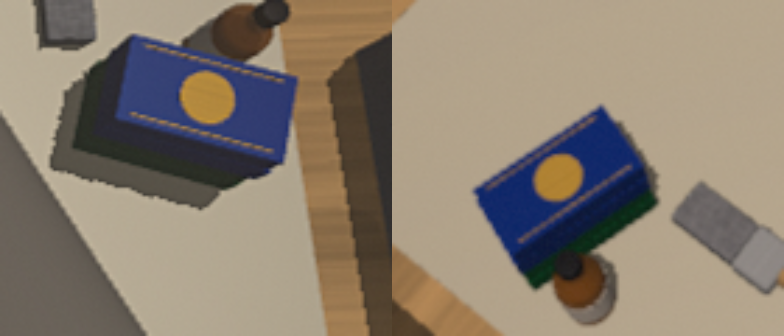

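Blue sits squarely on green (205,97 left; 558,178 right); the fit says 2 mm off at most. The bottle is undisturbed. Next, the red case.

play_rows:
  commands:
    - [[-1, 0.445, -0.674, 0, 0.159], [-1, 0.445, -0.674, 0, 0.159], [-1, 0.445, -0.674, 0, 0.159], [-1, 0.445, -0.674, 0, 0.159], [-1, 0.445, -0.674, 0, 0.159], [-1, 0.445, -0.674, 0, 0.159], [-1, 0.445, -0.674, 0, 0.159]]

```text
clock: 24.47
tcp_pos: [0.48, 0.1101, 0.1939]
orientation: [3.043, 0.779, -0.0]
contact_force: [0.3, -0.5, -0.3]
grip_width: 0.0855
gripper_force: 0.0
```

```bash
python3 - <<'E'
from h import *
n=avg(2); plan(n,[(.3936,.2648,.11,.253)])
E
```

```text
avg [0.4802 0.1089 0.1937 0.4987] sd [0.     0.0002 0.     0.0005]
[-0.007, -0.892, 0.419, 0.156] rows>=4.7
```

play_rows:
  commands:
    - [[-1, -0.007, -0.892, 0.2, 0.156], [-1, -0.007, -0.892, 0.3, 0.156], [-1, -0.007, -0.892, 0.419, 0.156], [-1, -0.007, -0.892, 0.419, 0.156], [-1, -0.007, -0.892, 0.419, 0.156], [-1, -0.007, -0.892, 0.419, 0.156], [-1, -0.007, -0.892, 0.419, 0.156], [-1, -0.007, -0.892, 0.419, 0.156]]

```text
clock: 25.23
tcp_pos: [0.394, 0.2649, 0.11]
orientation: [3.115, 0.398, -0.0]
contact_force: [0.3, -0.1, -0.6]
grip_width: 0.0855
gripper_force: 0.0
```

```bash
python3 - <<'E'
from h import *
n=avg(3); plan(n,[(.3936,.2648,.002,.253)])
E
```

```text
avg [0.3947 0.2645 0.1105 0.2519] sd [0.0001 0.     0.0001 0.0003]
[-0.005, -0.003, 0.542, -0.001] rows>=2.6
```

play_rows:
  commands:
    - [[-1, -0.004, -0.003, 0.2, 0], [-1, -0.004, -0.003, 0.35, 0], [-1, -0.004, -0.003, 0.48, 0], [-1, -0.004, -0.003, 0.54, 0], [-1, -0.004, -0.003, 0.54, 0], [-1, -0.004, -0.003, 0.54, 0]]

```text
clock: 25.88
tcp_pos: [0.3928, 0.2663, 0.0026]
orientation: [3.116, 0.399, 0.0]
contact_force: [0.1, -0.3, 0.5]
grip_width: 0.0855
gripper_force: 0.0
```

play_rows:
  commands:
    - [[0.4, 0, 0, 0, 0], [0.4, 0, 0, 0, 0], [0.4, 0, 0, 0, 0], [0.4, 0, 0, 0, 0], [0.4, 0, 0, 0, 0], [0.4, 0, 0, 0, 0], [0.4, 0, 0, 0, 0], [0.4, 0, 0, 0, 0]]
  grip_force: 80

```text
clock: 26.55
tcp_pos: [0.3934, 0.2672, 0.0042]
orientation: [-3.115, -0.4, -0.005]
contact_force: [-1.7, -2.0, 10.1]
grip_width: 0.0639
gripper_force: 86.8
```

```bash
python3 - <<'E'
from h import *
n=avg(2); print(get_obs()['grip_width'])
b=np.array([.3820,.2618]); y=n[3]; al=(n[:2]-b)@[np.cos(y),np.sin(y)]; ac=(n[:2]-b)@[-np.sin(y),np.cos(y)]; print('along',al,'across',ac)
B=np.array([.5418,-.4127]); g=1.260; t=B+al*np.array([np.cos(g),np.sin(g)]); print(t)
plan(n,[(*n[:2],.19,n[3]),(.47,.09,.22,.5),(.51,-.08,.22,.75),(.53,-.25,.22,1.0),(*t,.2,g)])
E
```

```text
avg [0.3934 0.2672 0.0042 0.2552] sd [0. 0. 0. 0.]
0.06400955602185998
along 0.01240366721659176 across 0.00232878011164708
[ 0.54559325 -0.40089059]
[0.0, 0.0, -0.929, -0.0] rows>=4.5 
[0.147, 0.954, -0.15, -0.156] rows>=4.7 
[-0.232, 0.842, -0.0, -0.159] rows>=4.2 
[-0.506, 0.69, -0.0, -0.159] rows>=4.1 
[-0.593, 0.473, 0.1, -0.166] rows>=3.7
```

play_rows:
  commands:
    - [[0.4, 0, 0, -0.1, 0], [0.4, 0, 0, -0.25, 0], [0.4, 0, 0, -0.45, 0], [0.4, 0, 0, -0.65, 0], [0.4, 0, 0, -0.82, 0], [0.4, 0, 0, -0.929, 0], [0.4, 0, 0, -0.929, 0]]

```text
clock: 27.23
tcp_pos: [0.3944, 0.2686, 0.1936]
orientation: [-3.113, -0.399, -0.015]
contact_force: [-0.5, -0.4, -2.4]
grip_width: 0.0644
gripper_force: 91.9
```

play_rows:
  commands:
    - [[0.4, 0.02, 0.12, -0.02, -0.02], [0.4, 0.05, 0.3, -0.05, -0.05], [0.4, 0.08, 0.5, -0.08, -0.08], [0.4, 0.11, 0.7, -0.11, -0.115], [0.4, 0.147, 0.86, -0.14, -0.14], [0.4, 0.147, 0.954, -0.15, -0.156], [0.4, 0.147, 0.954, -0.15, -0.156]]

```text
clock: 27.82
tcp_pos: [0.4698, 0.0838, 0.2174]
orientation: [3.044, 0.767, -0.001]
contact_force: [-0.7, 0.3, -3.9]
grip_width: 0.0639
gripper_force: 91.9
```

play_rows:
  commands:
    - [[0.4, -0.04, 0.12, 0, -0.02], [0.4, -0.09, 0.3, 0, -0.06], [0.4, -0.14, 0.5, 0, -0.1], [0.4, -0.19, 0.68, 0, -0.13], [0.4, -0.232, 0.842, 0, -0.159], [0.4, -0.232, 0.842, 0, -0.159], [0.4, -0.232, 0.842, 0, -0.159]]

```text
clock: 28.4
tcp_pos: [0.5082, -0.0822, 0.2169]
orientation: [-2.925, -1.144, 0.002]
contact_force: [-0.5, 0.3, -3.8]
grip_width: 0.0637
gripper_force: 91.8
```

play_rows:
  commands:
    - [[0.4, -0.1, 0.14, 0, -0.03], [0.4, -0.22, 0.3, 0, -0.07], [0.4, -0.35, 0.46, 0, -0.11], [0.4, -0.45, 0.6, 0, -0.14], [0.4, -0.506, 0.69, 0, -0.159], [0.4, -0.506, 0.69, 0, -0.159], [0.4, -0.506, 0.69, 0, -0.159]]

```text
clock: 28.98
tcp_pos: [0.5288, -0.2496, 0.2171]
orientation: [-2.756, -1.504, 0.0]
contact_force: [1.2, 1.5, -3.4]
grip_width: 0.0638
gripper_force: 91.8
```

```bash
python3 - <<'E'
from h import *
n=avg(2); plan(n,[(.5450,-.4010,.2,1.26)])
E
```

```text
avg [ 0.5291 -0.2478  0.2174  1.0021] sd [0.0001 0.0003 0.0001 0.0007]
[-0.603, 0.48, 0.087, -0.164] rows>=3.7
```

play_rows:
  commands:
    - [[0.4, -0.1, 0.08, 0.01, -0.03], [0.4, -0.25, 0.2, 0.03, -0.07], [0.4, -0.4, 0.32, 0.05, -0.11], [0.4, -0.53, 0.42, 0.07, -0.14], [0.4, -0.603, 0.48, 0.087, -0.164], [0.4, -0.603, 0.48, 0.087, -0.164], [0.4, -0.603, 0.48, 0.087, -0.164], [0.4, -0.603, 0.48, 0.087, -0.164]]

```text
clock: 29.75
tcp_pos: [0.5457, -0.4007, 0.2005]
orientation: [-2.537, -1.851, -0.002]
contact_force: [1.3, -0.2, -2.4]
grip_width: 0.0638
gripper_force: 91.7
```

```bash
python3 - <<'E'
from h import *
n=avg(4); plan(n,[(.5450,-.4010,.13,1.26)])
E
```

```text
avg [ 0.5457 -0.4013  0.201   1.2607] sd [0.0002 0.0005 0.0001 0.0004]
[0.0, -0.004, 0.355, 0.0] rows>=1.7
```

play_rows:
  commands:
    - [[0.4, 0, -0.004, 0.1, 0], [0.4, 0, -0.004, 0.2, 0], [0.4, 0, -0.004, 0.3, 0], [0.4, 0, -0.004, 0.38, 0], [0.4, 0, -0.004, 0.42, 0], [0.4, 0, -0.004, 0.42, 0], [0.4, 0, -0.004, 0.42, 0]]

```text
clock: 30.53
tcp_pos: [0.5443, -0.4032, 0.117]
orientation: [2.54, 1.849, 0.0]
contact_force: [0.3, 0.2, -2.3]
grip_width: 0.0638
gripper_force: 91.7
```

```bash
python3 - <<'E'
from h import *
n=avg(4); plan(n,[(.5450,-.4010,.1002,1.26)])
C=grab('scene'); T=grab('top'); o=[]
for p in(T,C):
    u,v=proj(p,[.545,-.41,.09]).astype(int); o.append(p['pixels'][v-40:v+40,u-40:u+40,::-1])
cv2.imwrite('pics/v9.png',np.hstack([cv2.resize(a,None,fx=5,fy=5,interpolation=cv2.INTER_CUBIC) for a in o]))
E
```

```text
avg [ 0.5449 -0.4038  0.118   1.2579] sd [0.0001 0.0001 0.0001 0.0002]
[0.014, -0.004, 0.089, -0.001] rows>=0.4
```

View pics/v9.png

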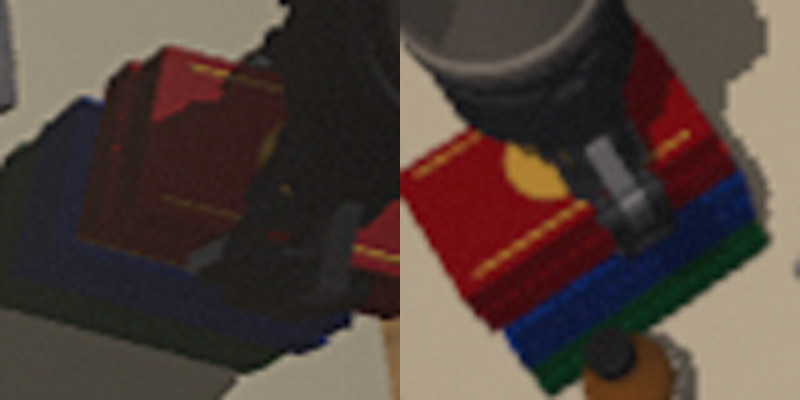

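The red case hovers above blue, in line with it; the bottle cap (610,350 right crop) is clear of the finger. Lower it.

play_rows:
  commands:
    - [[0.4, 0.013, -0.004, 0.03, -0.001], [0.4, 0.013, -0.004, 0.055, -0.001], [0.4, 0.013, -0.004, 0.075, -0.001], [0.4, 0.013, -0.004, 0.088, -0.001], [0.4, 0.013, -0.004, 0.094, -0.001], [0.4, 0.013, -0.004, 0.094, -0.001], [0.4, 0.013, -0.004, 0.094, -0.001]]

```text
clock: 31.42
tcp_pos: [0.5438, -0.4004, 0.1003]
orientation: [-2.539, -1.85, 0.002]
contact_force: [-8.6, 4.6, 17.9]
grip_width: 0.0638
gripper_force: 94.2
```

```bash
python3 - <<'E'
from h import *
n=avg(3); print(np.round(get_obs()['contact_force'],1))
E
```

```text
avg [ 0.5438 -0.4004  0.1003  1.2595] sd [0. 0. 0. 0.]
[-7.7  4.9 18.1]
```

play_rows:
  commands:
    - [[-0.8, 0, 0, -0.005, 0], [-0.8, 0, 0, -0.005, 0], [-0.8, 0, 0, -0.005, 0], [-0.8, 0, 0, -0.005, 0], [-0.8, 0, 0, -0.005, 0], [-0.8, 0, 0, -0.1, 0], [-0.8, 0, 0, -0.3, 0], [-0.8, 0, 0, -0.5, 0], [-0.8, 0, 0, -0.6, 0], [-0.8, 0, 0, -0.6, 0]]

```text
clock: 32.4
tcp_pos: [0.547, -0.4022, 0.224]
orientation: [2.532, 1.844, 0.006]
contact_force: [0.2, 0.1, -0.2]
grip_width: 0.0767
gripper_force: 0.0
```

play_rows:
  commands:
    - [[-0.8, 0.8, -0.4, 0, 0], [-0.8, 0.8, -0.4, 0, 0], [-0.8, 0.8, -0.4, 0, 0], [-0.8, 0.8, -0.4, 0, 0], [-0.8, 0.8, -0.4, 0, 0], [-0.8, 0.8, -0.4, 0, 0]]

```text
clock: 32.9
tcp_pos: [0.5166, -0.219, 0.2175]
orientation: [-2.531, -1.858, -0.0]
contact_force: [-0.2, -0.5, 0.5]
grip_width: 0.0767
gripper_force: 0.0
```

play_rows:
  commands:
    - [[-0.8, 0.8, -0.4, 0, 0], [-0.8, 0.8, -0.4, 0, 0], [-0.8, 0.8, -0.4, 0, 0], [-0.8, 0.8, -0.4, 0, 0], [-0.8, 0.8, -0.4, 0, 0], [-0.8, 0.8, -0.4, 0, 0]]

```text
clock: 33.4
tcp_pos: [0.4896, -0.044, 0.2177]
orientation: [-2.533, -1.857, -0.001]
contact_force: [0.4, -0.1, -0.5]
grip_width: 0.0768
gripper_force: 0.0
```

```bash
python3 - <<'E'
from h import *
T=grab('top'); C=grab('scene')
for p in(T,C):
    m=best(p,'lid_red'); print(None if m is None else (int(m.sum()),np.round(fit([(p,fill(m))],LID,(.541,-.413,1.26),z=.120),4)))
o=[]
for p in(T,C):
    u,v=proj(p,[.545,-.41,.09]).astype(int); o.append(p['pixels'][v-40:v+40,u-40:u+40,::-1])
cv2.imwrite('pics/v10.png',np.hstack([cv2.resize(a,None,fx=5,fy=5,interpolation=cv2.INTER_CUBIC) for a in o]))
E
```

```text
(2520, array([ 0.54  , -0.4151,  1.265 ,  0.0271]))
(1862, array([ 0.5396, -0.4125,  1.265 ,  0.0264]))
```

View pics/v10.png

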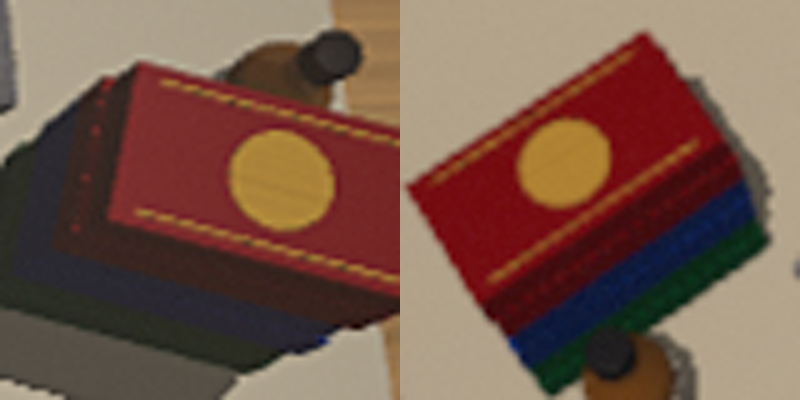

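The stack is square: the red top is centred at (280,180) left and (565,160) right, with edges flush over blue and green and the bottle untouched. The fit puts it within about 3 mm. Handing in.

```bash
python3 -c "
from bench import r
print(r.hand_in())"
```

```text
the job is handed in; nothing more can be done
None
```

The blue and red cases are closed with their own lids and stacked squarely on the green case, blue below red, about 3 mm off or less by the last camera fit; the job is handed in and gave no verdict back, and no bystander was seen to move.

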